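# Clip the beetle slab onto the light viewer

## Task

Flip up the red-knobbed spring clip of the light viewer so that it stays open, and lay the clear slab with the dark beetle in it flat on the viewer, centred over the round window with its long side running along the clip. Then bring the clip down so that it holds the slab, and let go.

Things in the scene. Friction and masses are not known exactly. Their poses are not given: they have to be found in the camera images.
- beetle_slab_mid (a point): Centre (half-way up) of the loose resin slab with a dark brown-black beetle in it: 80 x 40 x 14 mm, white below and clear above, 55 g, lying flat on the bench. x runs along its 80 mm side, y along its 40 mm side, z up. Two slabs of the same size near by, one with a green leaf, one with an orange starfish, are not wanted.
- viewer: Fixed cream box with a flat black top 30 mm above the bench and a pale round window (56 mm). Origin 30 mm straight below the window's centre, at bench height; x points to the clip's hinge, z up. Box: x -75 to 95 mm, y -65 to 65 mm. Hinge axis along y at x = 68, z = 50 mm, between two lugs (34 mm over both, 58 mm high) that start at x = 61 mm.
- clip (a joint): Angle (rad) of the steel spring clip, 14 mm wide: 0 = down on the bare top, 0.30 = down on a 14 mm slab, grows as its free end is lifted, 2.0 = open stop, leaning back past upright. Left upright or beyond (1.5 to 2.0) it stays open; let go below about 1.0 it swings shut by itself. About 2 N at the knob moves it. Its rubber foot, 48 mm from the hinge, presses at the viewer's x = 20 mm.
- clip_knob (a point): Centre of the clip's red knob, a bar 14 mm in diameter, 26 mm long along the viewer's y (point y); pinched by its flat ends it can turn between the fingers. It moves on a circle of 65 mm radius about the hinge axis: at clip angle q it is 65 cos q mm from the hinge towards the window and 65 sin q mm above the hinge, so 20 mm above the viewer's top at q = 0.
Things that resemble listed ones, but are neither listed nor needed, are in the scene too. There is more than one size of the viewer; the job needs the middle-sized. What is shaped like the part that bears beetle_slab_mid but yellow is not meant.

How it is judged:
By the outcome, as a careful person would: the job done as asked, in the order asked, and still so for the second after the job is handed in, with the robot touching nothing.
It also fails if it takes over 69 s, if anything falls off the work surface, if the arm or the gripper's body presses on something with over 40 N, if the wrist force passes 120 N, or if a joint passes its speed limit or range.

## Robot

A 6-joint arm with a two-finger parallel gripper is mounted at the origin on the work surface. World frame = base frame: x ahead of the robot, y to its left, z up, the work surface at z = 0. Lengths are in mm, angles in rad, forces in N, time in s.
With the tool pointing down it reaches from about 325 to 850 mm from the base axis. Payload 4.4 kg.
Tool frame: the origin (TCP) lies between the finger pads; the fingertips stand 14 mm ahead of it and the grasp point (between the pads) lies 5 mm behind it; z points along the fingers, x is the direction in which the jaws open and shut, and the axes are right-handed (so a half turn about z gives the same grasp; the last joint's range is limited). The gripper opens to 94 mm and grips with 3 to 60 N. Pads are 16 mm wide; open, the fingers measure 119 mm over their backs; the gripper's body (75 mm by 177 mm) begins 78 mm behind the grasp point.
Start: joints at [-1.476, 0.207, 1.542, -0, 1.393, -0.15], TCP at [139.903, -557.722, 219.447] pointing down, gripper open.
Joint ranges: [-2.73, 2.73], [-0.86, 2.22], [0.23, 2.46], [-1.11, 4.25], [0.08, 2.63], [-2.82, 2.82]. Speed limits (rad/s): [2.79, 2.79, 3.14, 3.14, 3.14, 3.14].

## Interface

Orientations are given as [roll, pitch, yaw] about the fixed x, y, z axes, in that order (R = Rz(yaw) Ry(pitch) Rx(roll)).
In Python, from rig import monitor, viewer, env gives the robot as it stands.
- The arm moves only by the shell command python3 -m jog 'ROWS'. ROWS is JSON, a list of rows, each a list of 3 entries, a list of its own where there are three numbers: the shift along the tool's x, y, z in mm, then the turn, a rotation vector about the tool's x, y, z in degrees, then the opening, from 0 (shut) to 1 (fully open). A call has 1 to 12 rows; each row shifts and turns the commanded pose from where the row before left it, along the tool's axes as they then stand; what a row does not reach is not made up. A row lasts 1/8 s, in which the tool goes at most 62.5 mm and 10.7 degrees, less where a joint would pass 70% of its speed; a pose out of reach is approached as far as the arm can. A call is refused whole if a number of a shift passes 62.5 or a number of a turn 10.7, either way. A call with a gripper value outside its range is refused whole. The fingers move at their own pace and stop on an object; the grip force is fixed at half the most. Time passes only in rows, so rows that do not move let the fingers close. It gives the time, the measured TCP pose, the force and the opening at its end, in the units of the state.
- monitor.state(): the state, without advancing time (a new reading comes with each control period).
- viewer.snapshot(name): name is "scene" or "top" or "wrist"; returns the picture (420x560x3 uint8, red, green, blue); there is no depth.
- viewer.camera_params(name): a dict with "intrinsics" (3x3 intrinsics, pixels), "extrinsics" (4x4, takes a point from world to camera coordinates); the wrist camera has in their place "hand_eye" (4x4, takes a point from camera to tool coordinates, whose origin is the TCP and whose axes are the tool frame's). Camera axes: x right, y down, z forward; pixel columns grow to the right and rows downward; lengths in mm; the calibration is good to about 2 mm. A picture is of the moment at which its call begins: read the wrist's pose just before it. camera_params takes no time and is no camera call.
- env.hand_in(): hands the job in, once; it reports no verdict.
The state is a dict: "time_s": time; "q": joint angles; "joint_velocities": joint speeds; "tau": joint torques, N m; "ee_pos": TCP position; "tcp_rot": TCP orientation; "contact_force": force on the tool from outside, world axes, zero at the start; "ft_torque": the same for the moment, N m; "gripper_width": opening from 0.0 (shut) to 1.0 (fully open).
Only numpy, scipy, OpenCV 4.12 (cv2) and the standard library are available. Lean on these libraries where they do the work, as an engineer would, in place of code of your own. Each camera call takes 0.05 s, during which the arm holds its last target.

## Working session

There is one attempt and no reset: what is moved stays moved. The work goes in short steps, Python scripts to look and compute and a shell command to move; the robot and the scene stay as the last step left them, time stands still between calls to the robot, and variables do not carry over. Pictures are saved under pics/ and viewed, and the job is handed in when it is done.

```bash
mkdir -p pics; ls; python3 - <<'E'
from rig import monitor, viewer, env
import cv2
print(monitor.state())
for n in ["scene","top","wrist"]:
    im=viewer.snapshot(n); cv2.imwrite(f"pics/{n}0.png",im[:,:,::-1]); print(n,viewer.camera_params(n))
E
```

```text
pics
{'time_s': 0.0, 'q': array([-1.47551691e+00,  2.07398833e-01,  1.54290948e+00, -2.02071219e-05,
        1.39345429e+00, -1.50514552e-01]), 'joint_velocities': array([-8.90172030e-04,  3.09844860e-05, -1.69785010e-04,  1.19249181e-04,
        1.68103365e-03, -1.25625578e-03]), 'tau': array([ 4.18035415e-05, -3.70878839e+01, -2.81419230e+01,  6.99573965e-02,
        3.61564115e-02, -1.85770750e-04]), 'ee_pos': array([ 139.81565551, -556.97525788,  218.32385925]), 'tcp_rot': array([-3.14128693e+00,  2.14839773e-03, -1.32499844e+00]), 'contact_force': array([ 0.56494768,  0.81911163, -0.67772631]), 'ft_torque': array([0.03348055, 0.04169184, 0.01682405]), 'gripper_width': 1.0008418180954326}
scene {'intrinsics': array([[379.7127605 ,   0.        , 282.85451292],
       [  0.        , 379.7127605 , 212.17274365],
       [  0.        ,   0.        ,   1.        ]]), 'extrinsics': array([[-3.47399774e-01,  9.37485042e-01,  2.08612996e-02,
         1.30994426e+02],
       [ 6.14958862e-01,  2.44564734e-01, -7.49675722e-01,
        -2.04061782e+02],
       [-7.07911714e-01, -2.47608336e-
[... 493 characters left out ...]
      [ 9.04634465e-02, -9.97992323e-03, -9.95849771e-01,
         1.01455429e+03],
       [ 0.00000000e+00,  0.00000000e+00,  0.00000000e+00,
         1.00000000e+00]])}
wrist {'intrinsics': array([[354.46522473,   0.        , 280.26979033],
       [  0.        , 354.46522473, 206.63767581],
       [  0.        ,   0.        ,   1.        ]]), 'hand_eye': array([[ 9.99999663e-01, -1.91385858e-04,  7.97951813e-04,
        -7.36959513e-02],
       [-3.77265276e-05,  9.60670035e-01,  2.77692425e-01,
        -8.01184008e+01],
       [-8.19714799e-04, -2.77692362e-01,  9.60669704e-01,
        -1.64693934e+02],
       [ 0.00000000e+00,  0.00000000e+00,  0.00000000e+00,
         1.00000000e+00]])}
```

View pics/scene0.png

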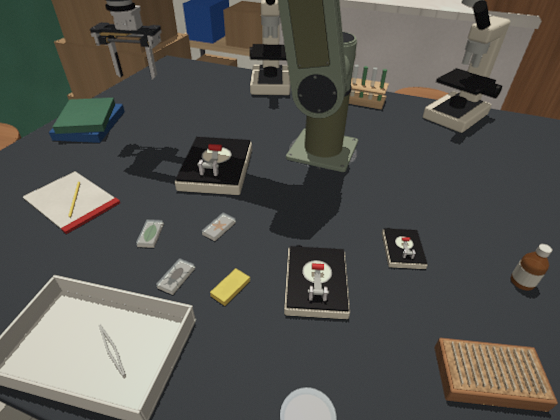

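View pics/top0.png

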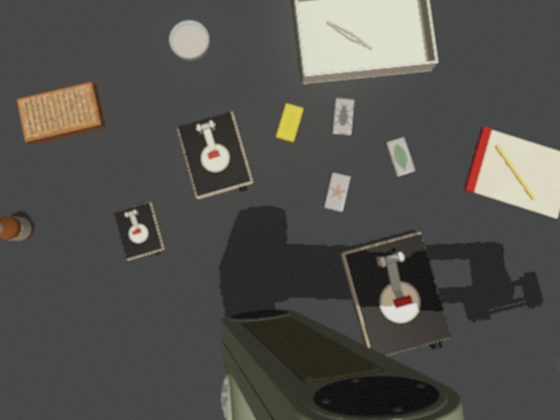

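View pics/wrist0.png

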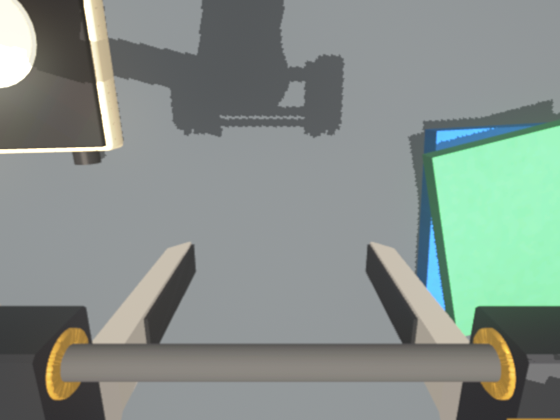

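```bash
cat > h.py <<'E'
import numpy as np, cv2
from rig import monitor, viewer, env
def K(n):
    p=viewer.camera_params(n); return p
def unproj(n,uv,z,pose=None):
    p=viewer.camera_params(n); Ki=np.linalg.inv(p["intrinsics"])
    d=Ki@np.array([uv[0],uv[1],1.])
    if n!="wrist":
        E=p["extrinsics"]; R=E[:3,:3]; t=E[:3,3]
        o=-R.T@t; w=R.T@d
    else:
        H=p["hand_eye"].copy(); 
        from scipy.spatial.transform import Rotation as Ro
        Rt=Ro.from_euler("xyz",pose[1]).as_matrix()
        o=Rt@H[:3,3]+pose[0]; w=Rt@H[:3,:3]@d
    return o+w*(z-o[2])/w[2]
def proj(n,X,pose=None):
    p=viewer.camera_params(n)
    X=np.array(X,float)
    if n!="wrist":
        E=p["extrinsics"]; c=E[:3,:3]@X+E[:3,3]
    else:
        H=p["hand_eye"]
        from scipy.spatial.transform import Rotation as Ro
        Rt=Ro.from_euler("xyz",pose[1]).as_matrix()
        c=H[:3,:3].T@(Rt.T@(X-pose[0])-H[:3,3])
    u=p["intrinsics"]@c; return u[:2]/u[2]
E
python3 - <<'E'
import cv2
im=cv2.imread("pics/top0.png")
a=cv2.resize(im[100:210,170:260],None,fx=5,fy=5,interpolation=cv2.INTER_CUBIC)
cv2.imwrite("pics/za.png",a)
a=cv2.resize(im[85:215,270:420],None,fx=4.5,fy=4.5,interpolation=cv2.INTER_CUBIC)
cv2.imwrite("pics/zb.png",a)
E
```

```text
(no output)
```

View pics/za.png

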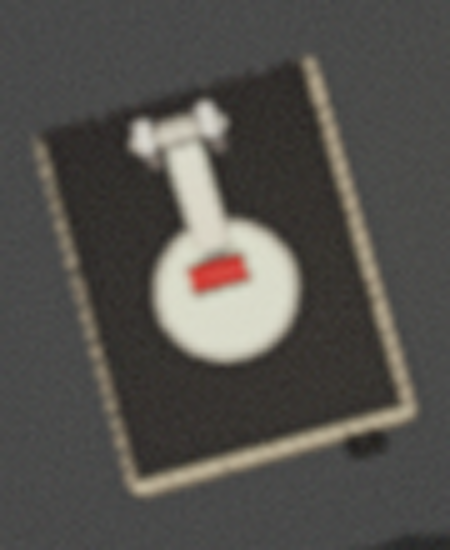

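View pics/zb.png

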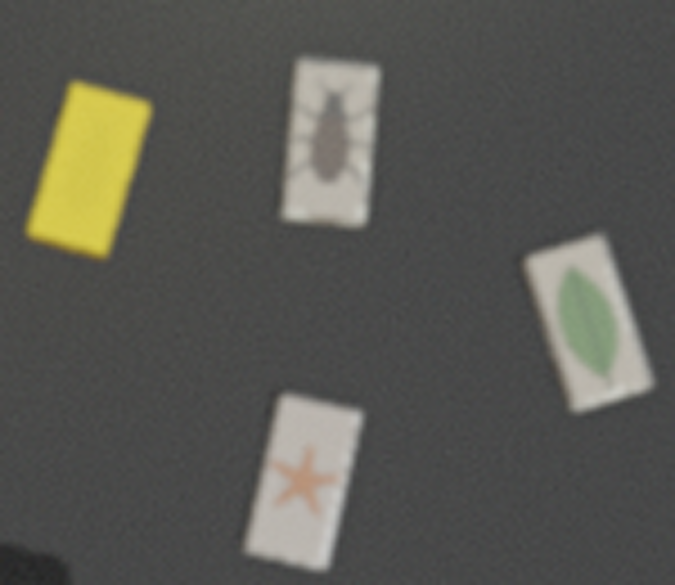

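```bash
python3 - <<'E'
from h import *
V=[np.array(c)/5+[170,100] for c in [(43,135),(306,60),(405,405),(138,483),(227,290)]]
W=[unproj("top",c-0.4,30) for c in V]
for w in W: print(w.round(1))
for a,b in [(0,1),(1,2),(2,3),(3,0)]: 
    d=W[b]-W[a]; print(np.linalg.norm(d).round(1), np.arctan2(d[1],d[0]).round(3))
print("slab")
S=[np.array(c)/4.5+[270,85] for c in [(297,58),(380,66),(367,224),(282,216)]]
W=[unproj("top",c-0.4,14) for c in S]
for w in W: print(w.round(1))
for a,b in [(0,1),(1,2),(2,3),(3,0)]: 
    d=W[b]-W[a]; print(np.linalg.norm(d).round(1), np.arctan2(d[1],d[0]).round(3))
print(np.mean(W,0))
E
```

```text
[589.3 214.5  30. ]
[625.1  98.4  30. ]
[470.1  51.6  30. ]
[434.1 168.2  30. ]
[520.5 131.2  30. ]
121.6 -1.272
161.9 -2.848
122.0 1.87
162.0 0.29
slab
[ 666.2 -138.1   14. ]
[ 662.6 -180.2   14. ]
[ 580.9 -173.4   14. ]
[ 584.5 -130.6   14. ]
42.3 -1.655
82.0 3.058
43.0 1.489
82.1 -0.092
[ 623.55256145 -155.58307545   14.        ]
```

```bash
python3 -m jog '[[[-46,-41,0],[0,0,0],1],[[-46,-41,0],[0,0,0],1],[[-46,-41,0],[0,0,0],1],[[-46,-41,0],[0,0,0],1],[[-46,-41,0],[0,0,0],1],[[-46,-41,0],[0,0,0],1],[[-46,-41,0],[0,0,0],1],[[-46,-41,0],[0,0,0],1],[[-46,-41,0],[0,0,0],1],[[-46,-41,0],[0,0,0],1],[[-46,-41,0],[0,0,0],1],[[-46,-41,0],[0,0,0],1]]'; python3 -m jog '[[[-20,-20,0],[0,0,0],1],[[0,0,0],[0,0,0],1],[[0,0,0],[0,0,0],1]]'
python3 - <<'E'
from h import *
s=monitor.state();print(s["time_s"],s["ee_pos"],s["tcp_rot"])
im=viewer.snapshot("wrist"); cv2.imwrite("pics/w1.png",im[:,:,::-1])
E
```

```text
time_s: 1.65
ee_pos: [483.3, 99.5, 219.4]
tcp_rot: [-3.141, -0.0, -1.324]
contact_force: [0.7, -1.4, 0.6]
gripper_width: 1.002
time_s: 2.02
ee_pos: [496.6, 121.0, 219.0]
tcp_rot: [3.14, -0.0, -1.325]
contact_force: [0.0, 0.5, 0.4]
gripper_width: 0.998
2.025 [496.6320438  121.03254889 218.98215001] [ 3.14014141e+00 -2.84283385e-04 -1.32518088e+00]
```

View pics/w1.png

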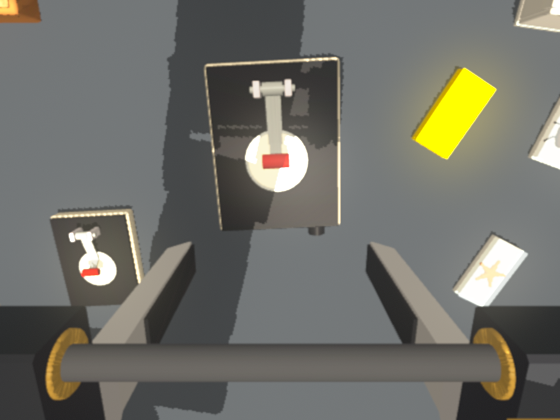

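```bash
python3 - <<'E'
from h import *
im=cv2.imread("pics/w1.png")
P=(np.array([496.63,121.03,218.98]),[3.1401,-.0003,-1.3252])
hsv=cv2.cvtColor(im,cv2.COLOR_BGR2HSV)
m=((hsv[...,1]>150)&((hsv[...,0]<8)|(hsv[...,0]>172))).astype(np.uint8)
n,l,st,c=cv2.connectedComponentsWithStats(m)
for i in range(1,n):
    if st[i,4]>50: print(st[i],c[i], unproj("wrist",c[i],50,P).round(1), unproj("wrist",c[i],57,P).round(1))
yaw=.295
W=[unproj("wrist",u,30,P) for u in [(210,66),(337,62),(338,227),(220,228)]]
for w in W: print(w.round(1))
for a,b in [(0,1),(1,2),(2,3),(3,0)]: 
    d=W[b]-W[a]; print(np.linalg.norm(d).round(1), np.arctan2(d[1],d[0]).round(3))
print(np.mean(W,0)-[9.57,2.9,0])
cv2.imwrite("pics/w1z.png",cv2.resize(im[50:240,195:355],None,fx=3,fy=3,interpolation=cv2.INTER_CUBIC))
E
```

```text
[263 154  25  14 303] [274.94719472 160.56765677] [523.3 132.6  50. ] [524.4 132.8  57. ]
[ 81 269  18   8  99] [ 89.81818182 271.95959596] [364.5 290.8  50. ] [368.9 287.6  57. ]
[591.4 211.9  30. ]
[623.4  98.2  30. ]
[468.   50.7  30. ]
[436.7 171.4  30. ]
118.2 -1.296
162.5 -2.845
124.7 1.825
159.9 0.256
[520.31210732 130.16461606  30.        ]
```

View pics/w1z.png

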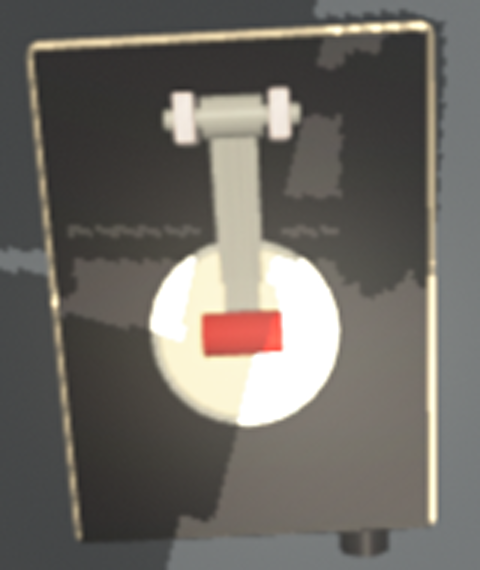

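```bash
python3 - <<'E'
from h import *
P=(np.array([496.63,121.03,218.98]),[3.1401,-.0003,-1.3252])
z=lambda u:np.array(u)/3+[195,50]-0.33
W=[unproj("wrist",z(u),30,P) for u in [(35,48),(429,29),(432,523),(80,538)]]
for a,b in [(0,1),(1,2),(2,3),(3,0)]: 
    d=W[b]-W[a]; print(np.linalg.norm(d).round(1), np.arctan2(d[1],d[0]).round(3))
print(np.mean(W,0)-[9.57,2.9,0])
print("win",unproj("wrist",z((245,332)),30,P))
L=[unproj("wrist",z(u),50,P) for u in [(163,118),(299,112)]]
print(L,np.arctan2(*(L[0]-L[1])[:2][::-1])-np.pi/2)
h=unproj("wrist",z((231,115)),56,P); k=unproj("wrist",z((242,333)),57,P); d=h-k; print(h,k,np.linalg.norm(d),np.arctan2(d[1],d[0]))
E
```

```text
122.2 -1.28
161.5 -2.844
124.0 1.861
161.4 0.286
[521.41861453 130.68957167  30.        ]
win [520.81117242 130.86537922  30.        ]
[array([580.00136084, 170.47581368,  50.        ]), array([591.49474123, 131.60871068,  50.        ])] 0.2875161309026988
[585.55051033 150.84306701  56.        ] [524.39051466 132.43814536  57.        ] 63.87711805198858 0.2923104489998981
```

```bash
python3 -m jog '[[[-2.5,-29,20],[0,0,-2.6],0.6],[[0,0,50],[0,0,0],0.6],[[0,0,50],[0,0,0],0.6],[[0,0,35],[0,0,0],0.6],[[0,0,12],[0,0,0],0.6],[[0,0,4],[0,0,0],0.6],[[0,0,0],[0,0,0],0.6]]'
python3 - <<'E'
from h import *
s=monitor.state();print(s["time_s"],s["ee_pos"],s["tcp_rot"])
im=viewer.snapshot("wrist"); cv2.imwrite("pics/w2.png",im[:,:,::-1])
E
```

```text
time_s: 2.95
ee_pos: [526.2, 130.9, 50.0]
tcp_rot: [-3.139, -0.001, -1.28]
contact_force: [0.3, -0.2, 0.2]
gripper_width: 0.604
2.95 [526.15256224 130.90938515  49.96267979] [-3.13888204e+00 -5.85851196e-04 -1.28020623e+00]
```

View pics/w2.png

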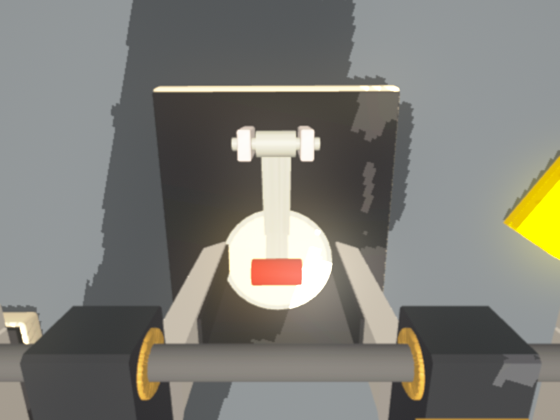

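```bash
python3 - <<'E'
from h import *
P=(np.array([526.15,130.91,49.96]),[-3.1389,-.0006,-1.2802])
im=cv2.imread("pics/w2.png")
hsv=cv2.cvtColor(im,cv2.COLOR_BGR2HSV)
m=((hsv[...,1]>150)&((hsv[...,0]<8)|(hsv[...,0]>172))).astype(np.uint8)
n,l,st,c=cv2.connectedComponentsWithStats(m)
xv=np.array([.958,.287]);yv=np.array([-.287,.958])
for i in range(1,n):
    if st[i,4]>50:
        for z in(50,54):
            w=unproj("wrist",c[i],z,P); d=(w-P[0])[:2]; print(st[i],c[i],w.round(1),d@xv,d@yv)
h=[unproj("wrist",u,50,P) for u in[(233,144),(319,144)]]
for w in h: d=w[:2]-[520.7,130.8]; print(w,d@xv,d@yv)
for u in [(155,90),(398,90)]:
    d=unproj("wrist",u,30,P)[:2]-[520.7,130.8]; print(d@xv,d@yv)
E
```

```text
[252 260  45  25 945] [270.87513228 271.89206349] [522.7 134.9  50. ] -2.1649907696862187 4.771959709685631
[252 260  45  25 945] [270.87513228 271.89206349] [524.6 135.3  54. ] -0.17925961014594605 4.660179923119014
[579.79961277 169.64575456  50.        ] 67.76616059466573 20.252644005230938
[591.14280381 131.70236705  50.        ] 67.7431853909983 -19.35261706092239
92.20222365456144 60.532820247497945
92.15606024106286 -59.95093564474944
```

```bash
python3 -m jog '[[[-1.5,2.2,2],[0,0,0],0.6],[[0,0,0],[0,0,0],0.2],[[0,0,0],[0,0,0],0.1],[[0,0,0],[0,0,0],0.1],[[0,0,0],[0,0,0],0.1]]'
```

```text
time_s: 3.62
ee_pos: [522.4, 131.9, 46.5]
tcp_rot: [-3.142, -0.0, -1.28]
contact_force: [0.1, -0.7, 1.0]
gripper_width: 0.272
```

```bash
python3 -m jog '[[[0,-0.8,-10.2],[0,0,0],0.1],[[0,-2.4,-10],[0,0,0],0.1],[[0,-4,-9.5],[0,0,0],0.1],[[0,-5.4,-8.7],[0,0,0],0.1],[[0,-6.7,-7.8],[0,0,0],0.1],[[0,-7.9,-6.6],[0,0,0],0.1],[[0,-8.8,-5.3],[0,0,0],0.1],[[0,-9.6,-3.9],[0,0,0],0.1],[[0,-10,-2.3],[0,0,0],0.1],[[0,-10.2,-0.7],[0,0,0],0.1],[[0,-10.3,0.9],[0,0,0],0.1],[[0,-9.5,2.4],[0,0,0],0.1]]'
python3 - <<'E'
from h import *
for n in("scene","wrist"):
    im=viewer.snapshot(n); 
    if n=="scene": im=cv2.resize(im[200:340,240:400],None,fx=4,fy=4,interpolation=cv2.INTER_CUBIC)
    cv2.imwrite(f"pics/{n}3.png",im[:,:,::-1])
E
```

```text
time_s: 5.12
ee_pos: [607.1, 157.5, 110.7]
tcp_rot: [-3.136, 0.0, -1.28]
contact_force: [-1.7, -0.6, 5.8]
gripper_width: 0.269
```

View pics/scene3.png

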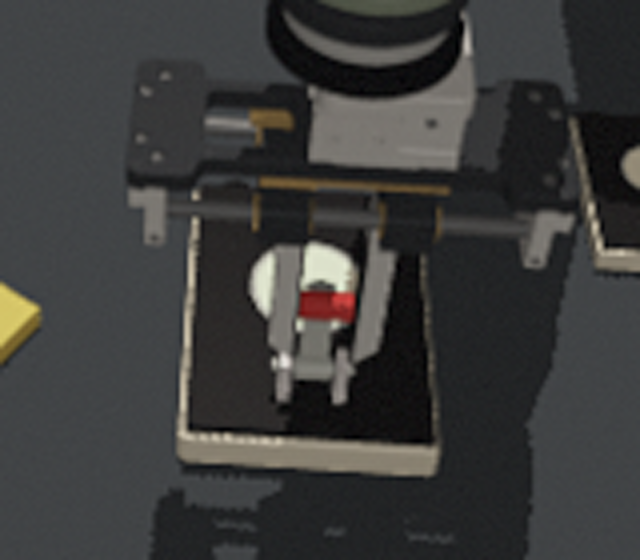

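View pics/wrist3.png

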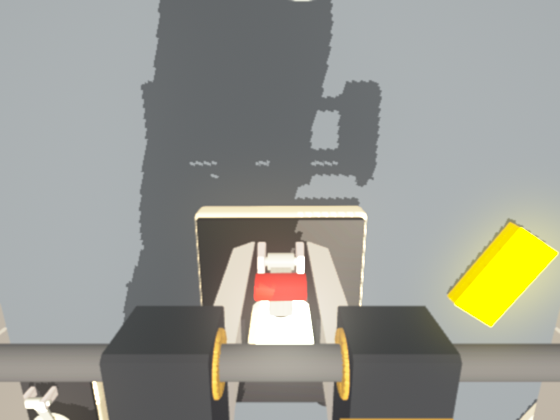

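```bash
python3 -m jog '[[[0,0,0],[0,0,0],0.5],[[0,0,0],[0,0,0],0.7],[[0,0,0],[0,0,0],0.7],[[0,0,-15],[0,0,0],0.7],[[0,0,-45],[0,0,0],0.7],[[0,0,-50],[0,0,0],0.7]]'
python3 - <<'E'
from h import *
for n in("scene","wrist"):
    im=viewer.snapshot(n); 
    if n=="scene": im=cv2.resize(im[200:340,240:400],None,fx=4,fy=4,interpolation=cv2.INTER_CUBIC)
    cv2.imwrite(f"pics/{n}4.png",im[:,:,::-1])
E
python3 -m jog '[[[50,14.5,0],[0,0,0],0.7],[[50,14.5,0],[0,0,0],0.7],[[50,14.5,0],[0,0,0],0.7],[[50,14.5,0],[0,0,0],0.7],[[50,14.5,0],[0,0,0],0.7],[[50,14.5,0],[0,0,0],0.7],[[0,0,0],[0,0,7.3],0.7],[[0,0,0],[0,0,7.3],0.7],[[0,0,0],[0,0,7.3],0.7],[[0,0,0],[0,0,0],0.7],[[0,0,0],[0,0,0],0.7]]'
python3 - <<'E'
from h import *
s=monitor.state();print(s["time_s"],s["ee_pos"],s["tcp_rot"])
im=viewer.snapshot("wrist"); cv2.imwrite("pics/w5.png",im[:,:,::-1])
E
```

```text
time_s: 5.98
ee_pos: [603.8, 156.4, 219.5]
tcp_rot: [3.141, 0.0, -1.28]
contact_force: [0.4, -0.0, 0.4]
gripper_width: 0.7
time_s: 7.45
ee_pos: [607.0, -155.7, 218.2]
tcp_rot: [-3.142, 0.0, -1.66]
contact_force: [-0.3, 0.2, -0.0]
gripper_width: 0.704
7.45 [ 607.02592919 -155.72889415  218.18255622] [-3.14158710e+00  4.01646329e-05 -1.66001736e+00]
```

View pics/scene4.png

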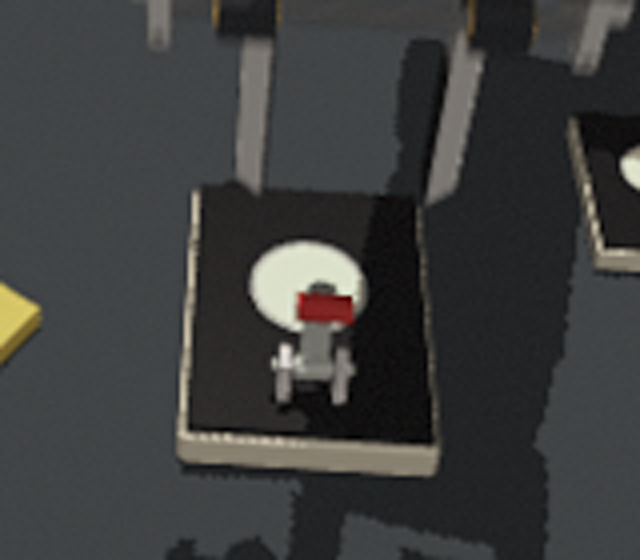

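View pics/w5.png

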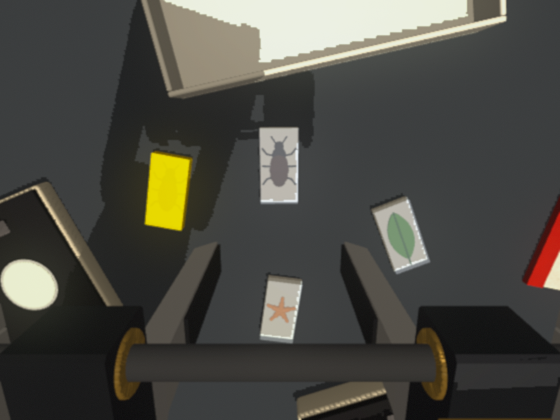

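```bash
python3 - <<'E'
from h import *
P=(np.array([607.03,-155.73,218.18]),[3.14159,0,-1.66])
im=cv2.imread("pics/w5.png")
g=im[110:220,245:315].min(2)
m=np.zeros(im.shape[:2],np.uint8); m[110:220,245:315]=(g>95)
m=cv2.morphologyEx(m,cv2.MORPH_CLOSE,np.ones((15,15)))
c=max(cv2.findContours(m,cv2.RETR_EXTERNAL,cv2.CHAIN_APPROX_NONE)[0],key=cv2.contourArea)
r=cv2.minAreaRect(c);b=cv2.boxPoints(r);print(r,b.round(1))
for z in(0,14):
    W=np.array([unproj("wrist",u,z,P) for u in b]);print(W.mean(0).round(1),[(np.linalg.norm(W[i]-W[i-1]).round(1),np.arctan2(*(W[i]-W[i-1])[1::-1]).round(3)) for i in range(4)])
cv2.imwrite("pics/w5z.png",cv2.resize(im[110:220,235:325],None,fx=5,fy=5,interpolation=cv2.INTER_CUBIC))
E
```

```text
((278.5, 165.0), (76.0, 39.0), 90.0) [[259. 127.]
 [298. 127.]
 [298. 203.]
 [259. 203.]]
[ 622.6 -155.8    0. ] [(np.float64(83.3), np.float64(-0.106)), (np.float64(41.2), np.float64(-1.66)), (np.float64(83.3), np.float64(3.066)), (np.float64(43.7), np.float64(1.481))]
[ 624.9 -156.    14. ] [(np.float64(80.2), np.float64(-0.106)), (np.float64(39.7), np.float64(-1.66)), (np.float64(80.2), np.float64(3.066)), (np.float64(42.1), np.float64(1.481))]
```

View pics/w5z.png

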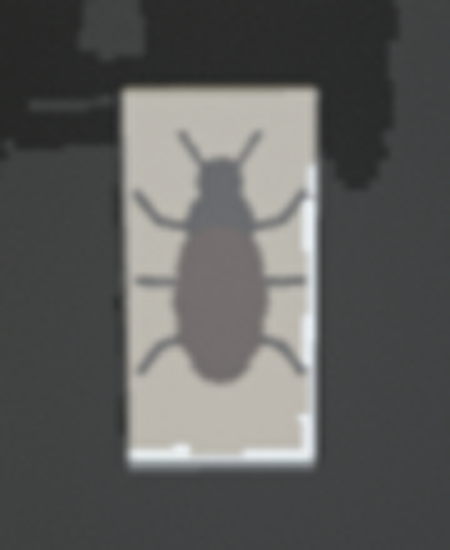

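```bash
python3 -m jog '[[[-1,-17.4,40],[0,0,0],0.7],[[0,0,50],[0,0,0],0.7],[[0,0,50],[0,0,0],0.7],[[0,0,40],[0,0,0],0.7],[[0,0,14],[0,0,0],0.7],[[0,0,4],[0,0,0],0.7],[[0,0,0],[0,0,0],0.7],[[0,0,0],[0,0,0],0.7]]'
python3 - <<'E'
from h import *
s=monitor.state();print(s["time_s"],s["ee_pos"],s["tcp_rot"])
im=viewer.snapshot("wrist"); cv2.imwrite("pics/w6.png",im[:,:,::-1])
E
```

```text
time_s: 8.5
ee_pos: [626.2, -157.0, 22.4]
tcp_rot: [-3.138, -0.001, -1.662]
contact_force: [-0.1, -0.1, -1.0]
gripper_width: 0.701
8.5 [ 626.15694164 -157.01427597   22.3601924 ] [-3.13783001e+00 -1.07582769e-03 -1.66171907e+00]
```

View pics/w6.png

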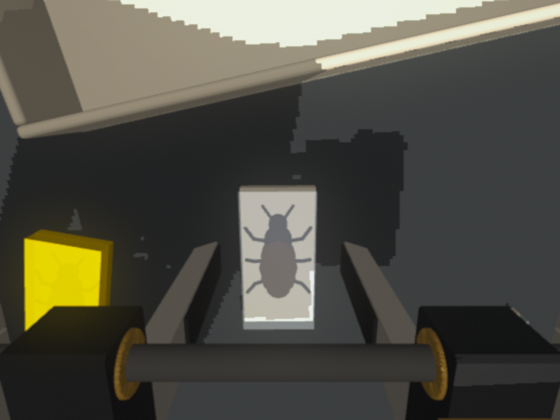

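```bash
python3 - <<'E'
from h import *
P=(np.array([626.16,-157.01,22.36]),[-3.1378,-.001,-1.6617])
W=np.array([unproj("wrist",u,14,P) for u in[(240,193),(316,193),(314,320),(245,320)]])
print(W.round(1),W.mean(0), np.linalg.norm(W[0]-W[3]),np.linalg.norm(W[0]-W[1]))
E
```

```text
[[ 665.1 -140.6   14. ]
 [ 661.6 -178.6   14. ]
 [ 588.8 -172.9   14. ]
 [ 592.3 -134.5   14. ]] [ 626.96037172 -156.64281971   14.        ] 73.05099213784732 38.22595779145775
```

```bash
python3 -m jog '[[[0.3,1.8,6],[0,0,0],0.7],[[0,0,0],[0,0,0],0.4],[[0,0,0],[0,0,0],0.3],[[0,0,0],[0,0,0],0.3],[[0,0,0],[0,0,0],0.3]]'; python3 -m jog '[[[0,0,-20],[0,0,0],0.3],[[0,0,-50],[0,0,0],0.3],[[0,0,-60],[0,0,0],0.3],[[0,0,-50],[0,0,0],0.3],[[0,0,0],[0,0,0],0.3]]'
python3 - <<'E'
from h import *
s=monitor.state();print(s["time_s"],s["ee_pos"],s["tcp_rot"])
im=viewer.snapshot("wrist"); cv2.imwrite("pics/w7.png",im[:,:,::-1])
E
```

```text
time_s: 9.18
ee_pos: [622.8, -156.5, 14.3]
tcp_rot: [-3.141, -0.0, -1.662]
contact_force: [-0.7, 0.6, 2.0]
gripper_width: 0.422
time_s: 9.8
ee_pos: [626.4, -158.0, 202.1]
tcp_rot: [-3.129, -0.004, -1.662]
contact_force: [0.5, 0.1, -0.2]
gripper_width: 0.418
9.8 [ 626.38192459 -157.96965568  202.06064997] [-3.128804   -0.00384755 -1.66177617]
```

View pics/w7.png

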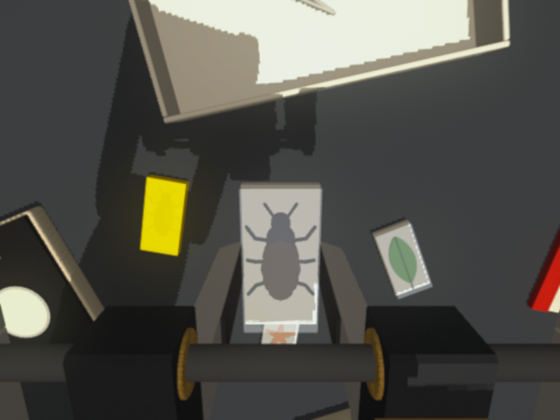

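```bash
python3 -m jog '[[[-40,18.8,0],[0,0,0],0.3],[[-40,18.8,0],[0,0,0],0.3],[[-40,18.8,0],[0,0,0],0.3],[[-40,18.8,0],[0,0,0],0.3],[[-40,18.8,0],[0,0,0],0.3],[[-40,18.8,0],[0,0,0],0.3],[[-37.3,18,0],[0,0,0],0.3],[[0,0,0],[0,0,-7.3],0.3],[[0,0,0],[0,0,-7.3],0.3],[[0,0,0],[0,0,-7.3],0.3],[[0,0,0],[0,0,0],0.3],[[0,0,0],[0,0,0],0.3]]'
python3 - <<'E'
from h import *
s=monitor.state();print(s["time_s"],s["ee_pos"],s["tcp_rot"])
im=viewer.snapshot("wrist"); cv2.imwrite("pics/w8.png",im[:,:,::-1])
im=viewer.snapshot("scene"); 
im=cv2.resize(im[120:330,220:420],None,fx=3,fy=3,interpolation=cv2.INTER_CUBIC)
cv2.imwrite("pics/scene8.png",im[:,:,::-1])
E
```

```text
time_s: 11.35
ee_pos: [516.8, 131.4, 193.0]
tcp_rot: [3.139, 0.0, -1.282]
contact_force: [-1.4, 0.2, -0.6]
gripper_width: 0.426
11.35 [516.79438648 131.35970218 193.045375  ] [ 3.13928616e+00  4.36950075e-04 -1.28150691e+00]
```

View pics/w8.png

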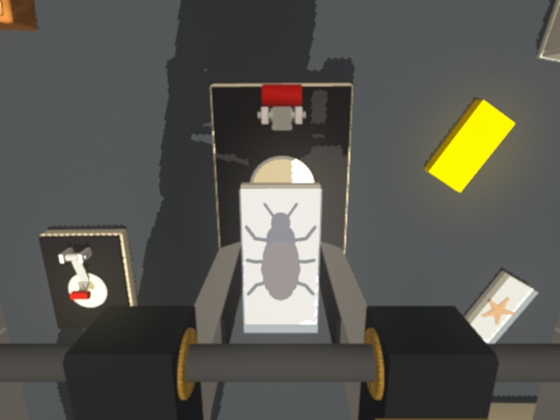

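View pics/scene8.png

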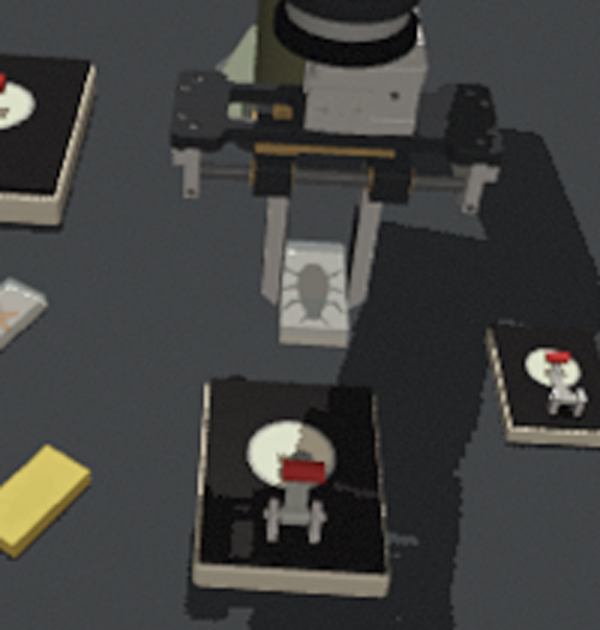

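```bash
python3 - <<'E'
from h import *
im=cv2.imread("pics/w8.png")
cv2.imwrite("pics/w8z.png",cv2.resize(im[175:340,225:335],None,fx=3.6,fy=3.6,interpolation=cv2.INTER_CUBIC))
P=(np.array([516.79,131.36,193.05]),[3.1393,.0004,-1.2815])
# predicted corners in image for slab offset dy (tool) 
for dy in (-4,-2,0,2):
    for z,nm in((0.3,"top"),(14.3,"bot")):
        from scipy.spatial.transform import Rotation as Ro
        R=Ro.from_euler("xyz",P[1]).as_matrix()
        print(dy,nm,[proj("wrist",P[0]+R@np.array([x,y+dy,z]),P).round(1).tolist() for x,y in((-20,-40),(20,-40),(20,40),(-20,40))])
E
```

```text
-4 top [[238.1, 183.3], [322.3, 183.2], [317.4, 328.8], [243.0, 328.8]]
-4 bot [[241.2, 177.4], [319.1, 177.4], [314.9, 314.0], [245.5, 314.0]]
-2 top [[238.3, 187.4], [322.1, 187.3], [317.3, 332.0], [243.2, 332.0]]
-2 bot [[241.4, 181.2], [319.0, 181.2], [314.8, 317.0], [245.6, 317.0]]
0 top [[238.4, 191.4], [322.0, 191.4], [317.2, 335.2], [243.3, 335.2]]
0 bot [[241.5, 185.0], [318.9, 185.0], [314.7, 320.0], [245.7, 320.1]]
2 top [[238.6, 195.5], [321.9, 195.5], [317.1, 338.3], [243.4, 338.4]]
2 bot [[241.6, 188.8], [318.8, 188.8], [314.6, 323.0], [245.8, 323.1]]
```

View pics/w8z.png

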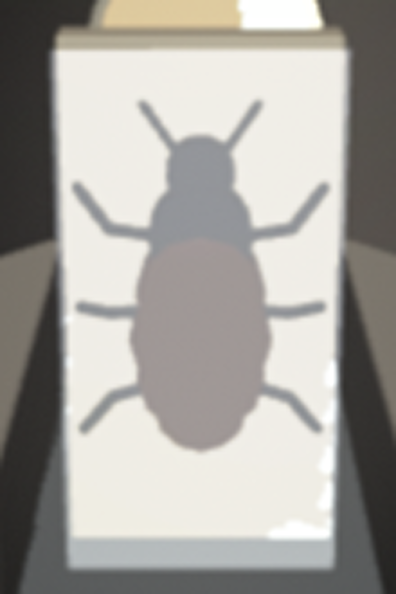

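```bash
python3 -m jog '[[[1.7,-2,40],[0,0,0],0.3],[[0,0,45],[0,0,0],0.3],[[0,0,35],[0,0,0],0.3],[[0,0,10],[0,0,0],0.3],[[0,0,0],[0,0,0],0.3],[[0,0,0],[0,0,0],0.3],[[0,0,0],[0,0,0],0.3]]'
python3 - <<'E'
from h import *
s=monitor.state();print(s["time_s"],s["ee_pos"],s["tcp_rot"])
im=viewer.snapshot("wrist"); cv2.imwrite("pics/w9.png",im[:,:,::-1])
im=viewer.snapshot("scene"); 
s=monitor.state();print(s["time_s"],s["ee_pos"],s["tcp_rot"])
im=cv2.resize(im[180:340,240:400],None,fx=3.7,fy=3.7,interpolation=cv2.INTER_CUBIC)
cv2.imwrite("pics/scene9.png",im[:,:,::-1])
E
```

```text
time_s: 12.32
ee_pos: [521.5, 130.6, 65.9]
tcp_rot: [-3.138, -0.001, -1.28]
contact_force: [0.0, 0.7, -0.6]
gripper_width: 0.419
12.325 [521.52031297 130.58691764  65.89259352] [-3.13824944e+00 -7.00531357e-04 -1.27965651e+00]
12.425 [520.94373698 130.566923    65.33144589] [-3.13935612e+00 -4.44571358e-04 -1.27957474e+00]
```

View pics/w9.png

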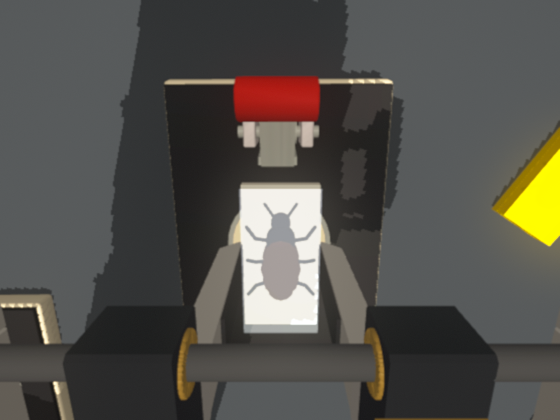

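View pics/scene9.png

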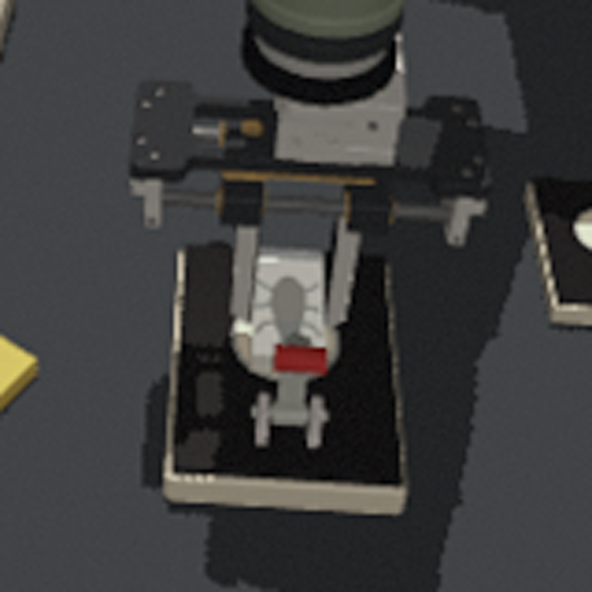

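```bash
python3 - <<'E'
from h import *
P=(np.array([521.52,130.59,65.9]),[-3.1382,-.0007,-1.2797])
xv=np.array([.958,.287]);yv=np.array([-.287,.958])
for u,z in [((239,131),50),((318,131),50),((168,82),30),((391,82),30),((229,235),30),((329,235),30)]:
    w=unproj("wrist",u,z,P); d=w[:2]-P[0][:2]; print(u,w.round(1),"rel TCP",d@xv,d@yv)
E
python3 -m jog '[[[0,0,0],[0,0,0],0.3],[[0,0,0],[0,0,0],0.3]]'
```

```text
(239, 131) [580.1 169.6  50. ] rel TCP 67.28544725619102 20.59350375465313
(318, 131) [591.4 131.8  50. ] rel TCP 67.28392273898571 -18.92171298203992
(168, 82) [592.1 214.4  30. ] rel TCP 91.642672460657 60.03015931206117
(391, 82) [626.4 100.   30. ] rel TCP 91.66060030255055 -59.40616647674505
(229, 235) [516.9 161.4  30. ] rel TCP 4.456949149862585 30.835310093446
(329, 235) [534.2 103.6  30. ] rel TCP 4.4274240568717715 -29.47598653238704
time_s: 12.68
ee_pos: [520.1, 130.4, 64.3]
tcp_rot: [-3.141, -0.0, -1.28]
contact_force: [0.0, -0.6, -1.6]
gripper_width: 0.425
```

```bash
python3 -m jog '[[[-0.5,0.3,10],[0,0,0],0.3],[[0,0,5],[0,0,0],0.3],[[0,0,3],[0,0,0],0.3],[[0,0,0],[0,0,0],0.3],[[0,0,0],[0,0,0],0.3],[[0,0,0],[0,0,0],0.3]]'
```

```text
time_s: 13.42
ee_pos: [519.9, 130.9, 46.4]
tcp_rot: [-3.141, -0.0, -1.28]
contact_force: [0.2, -1.1, -0.3]
gripper_width: 0.418
```

```bash
python3 -m jog '[[[0,0.4,1],[0,0,0],0.3],[[0,0,0.7],[0,0,0],0.3],[[0,0,0],[0,0,0],0.3],[[0,0,0],[0,0,0],0.3]]'
```

```text
time_s: 13.92
ee_pos: [519.2, 130.7, 44.4]
tcp_rot: [3.142, 0.0, -1.28]
contact_force: [-0.1, -0.1, 0.4]
gripper_width: 0.418
```

```bash
python3 -m jog '[[[0,0,0.6],[0,0,0],0.3],[[0,0,0],[0,0,0],0.3],[[0,0,0],[0,0,0],0.3]]'
```

```text
time_s: 14.3
ee_pos: [519.3, 130.7, 44.3]
tcp_rot: [-3.141, -0.0, -1.28]
contact_force: [-1.8, -0.2, 5.2]
gripper_width: 0.424
```

```bash
python3 -m jog '[[[0,0,-0.4],[0,0,0],0.45],[[0,0,0],[0,0,0],0.5],[[0,0,0],[0,0,0],0.65],[[0,0,0],[0,0,0],0.65],[[0,0,-10],[0,0,0],0.65],[[0,0,-40],[0,0,0],0.65],[[0,0,-50],[0,0,0],0.65],[[0,0,-50],[0,0,0],0.65],[[0,0,0],[0,0,0],0.65],[[0,0,0],[0,0,0],0.65]]'
python3 - <<'E'
from h import *
s=monitor.state();print(s["time_s"],s["ee_pos"],s["tcp_rot"])
im=viewer.snapshot("wrist"); cv2.imwrite("pics/w10.png",im[:,:,::-1])
im=viewer.snapshot("top"); cv2.imwrite("pics/t10.png",cv2.resize(im[90:220,150:280],None,fx=4.5,fy=4.5,interpolation=cv2.INTER_CUBIC)[:,:,::-1])
E
```

```text
time_s: 15.55
ee_pos: [518.5, 130.9, 193.9]
tcp_rot: [3.141, 0.0, -1.279]
contact_force: [0.5, -0.3, 0.6]
gripper_width: 0.648
15.55 [518.54372237 130.87115159 193.89262555] [ 3.14075841e+00  4.08854512e-04 -1.27942574e+00]
```

View pics/w10.png

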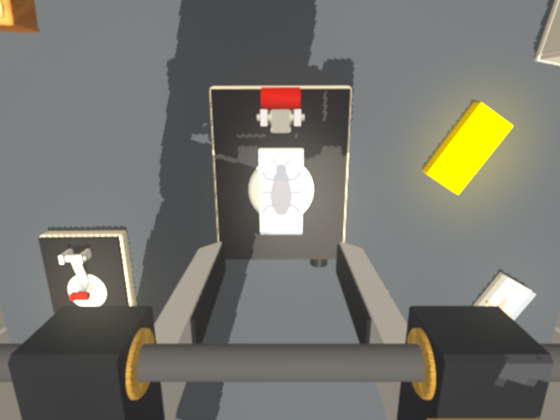

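View pics/t10.png

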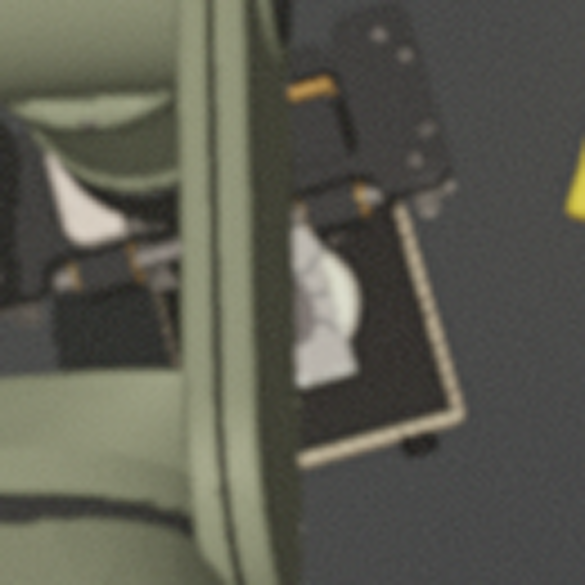

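```bash
python3 - <<'E'
from h import *
im=cv2.imread("pics/w10.png")
cv2.imwrite("pics/w10z.png",cv2.resize(im[75:270,200:360],None,fx=3,fy=3,interpolation=cv2.INTER_CUBIC))
E
```

View pics/w10z.png

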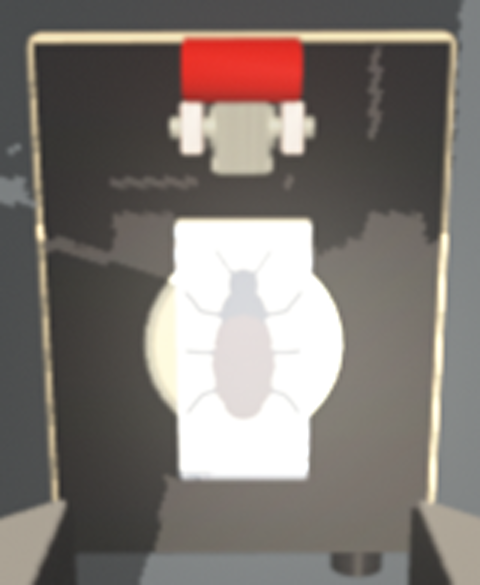

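```bash
python3 - <<'E'
from h import *
P=(np.array([518.54,130.87,193.89]),[3.14076,.0004,-1.2794])
xv=np.array([.958,.287]);yv=np.array([-.287,.958])
def f(u,z):
    u=np.array(u)/3+[200,75]-.33
    d=unproj("wrist",u,z,P)[:2]-[520.7,130.8]; return (d@xv).round(2),(d@yv).round(2)
for n,u,z in [("slab",(175,221),44),("slab",(312,221),44),("slab",(308,477),44),("slab",(179,477),44),("pin",(170,126),50),("pin",(315,126),50),("win",(145,345),30),("win",(344,345),30),("top",(32,38),30),("top",(455,38),30),("knob",(182,55),111),("knob",(301,55),111),("knob",(240,70),111)]: print(n,f(u,z))
E
```

```text
slab (np.float64(40.53), np.float64(20.25))
slab (np.float64(40.54), np.float64(-20.02))
slab (np.float64(-39.59), np.float64(-20.26))
slab (np.float64(-39.6), np.float64(20.37))
pin (np.float64(67.81), np.float64(20.83))
pin (np.float64(67.82), np.float64(-19.97))
win (np.float64(-0.25), np.float64(31.31))
win (np.float64(-0.23), np.float64(-31.83))
top (np.float64(92.13), np.float64(62.11))
top (np.float64(92.18), np.float64(-61.86))
knob (np.float64(85.14), np.float64(13.92))
knob (np.float64(85.15), np.float64(-12.47))
knob (np.float64(81.96), np.float64(1.06))
```

```bash
python3 - <<'E'
from h import *
P=(np.array([518.54,130.87,193.89]),[3.14076,.0004,-1.2794])
xv=np.array([.958,.287,0])
for q in (1.5,1.6,1.7,1.8,1.9,2.0):
    c=np.array([520.7,130.8,0])+xv*(68-65*np.cos(q))+[0,0,50+65*np.sin(q)]
    r=[proj("wrist",c+7*(xv*np.cos(t)+np.array([0,0,np.sin(t)])),P)[1] for t in np.linspace(0,6.28,60)]
    print(q,c.round(1),(68-65*np.cos(q)).round(1),min(r),max(r))
print("obs",40/3+75-.3,100/3+75-.3)
E
```

```text
1.5 [581.4 149.  114.8] 63.4 116.03768320655276 137.39711059942636
1.6 [587.7 150.9 115. ] 69.9 105.90523713440086 127.58827252973283
1.7 [593.9 152.7 114.5] 76.4 95.65513168044625 117.61111275601164
1.8 [600.  154.6 113.3] 82.8 85.47315240342765 107.64372109135171
1.9 [606.  156.3 111.5] 89.0 75.52397982601344 97.88766649484617
2.0 [611.8 158.1 109.1] 95.0 66.00642095854532 88.5093626482425
obs 88.03333333333333 108.03333333333335
```

```bash
python3 -m jog '[[[0,-42,0],[0,0,0],0.65],[[0,-42,0],[0,0,0],0.65],[[0,0,40],[0,0,0],0.65],[[0,0,30],[0,0,0],0.65],[[0,0,12],[0,0,0],0.65],[[0,0,0],[0,0,0],0.65],[[0,0,0],[0,0,0],0.65]]'
python3 - <<'E'
from h import *
s=monitor.state();print(s["time_s"],s["ee_pos"],s["tcp_rot"])
d=s["ee_pos"][:2]-[520.7,130.8];print(d@[.958,.287],d@[-.287,.958])
im=viewer.snapshot("wrist"); cv2.imwrite("pics/w11.png",im[:,:,::-1])
E
```

```text
time_s: 16.52
ee_pos: [600.6, 155.0, 113.5]
tcp_rot: [-3.139, -0.0, -1.28]
contact_force: [0.2, 0.6, -0.2]
gripper_width: 0.654
16.525 [600.64619386 154.95045267 113.51398653] [-3.13940572e+00 -3.49781816e-04 -1.27966819e+00]
83.51963363746911 0.19157601947656744
```

View pics/w11.png

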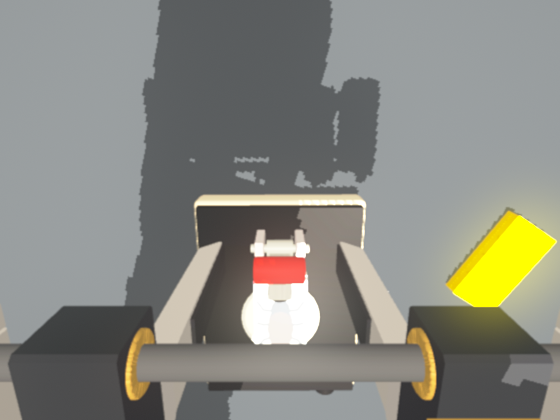

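```bash
python3 -m jog '[[[0,0.5,1.5],[0,0,0],0.5],[[0,0,0],[0,0,0],0.2],[[0,0,0],[0,0,0],0.1],[[0,0,0],[0,0,0],0.1],[[0,0,0],[0,0,0],0.1]]'
python3 -m jog '[[[0,8,-1.2],[0,0,0],0.1],[[0,8,-0.2],[0,0,0],0.1],[[0,8,0.8],[0,0,0],0.1],[[0,7.9,1.8],[0,0,0],0.1],[[0,7.6,2.7],[0,0,0],0.1],[[0,7.1,3.6],[0,0,0],0.1],[[0,6.7,4.5],[0,0,0],0.1],[[0,6.1,5.3],[0,0,0],0.1],[[0,5.4,6],[0,0,0],0.1],[[0,4.6,6.6],[0,0,0],0.1],[[0,3.7,7.1],[0,0,0],0.1],[[0,2.5,6.5],[0,0,0],0.1]]'
python3 - <<'E'
from h import *
for n in("scene","wrist"):
    im=viewer.snapshot(n); 
    if n=="scene": im=cv2.resize(im[200:340,240:400],None,fx=4,fy=4,interpolation=cv2.INTER_CUBIC)
    cv2.imwrite(f"pics/{n}12.png",im[:,:,::-1])
s=monitor.state();print(s["time_s"],s["ee_pos"],s["contact_force"],s["gripper_width"])
E
```

```text
time_s: 17.2
ee_pos: [599.2, 155.1, 110.9]
tcp_rot: [-3.141, 0.001, -1.28]
contact_force: [-0.2, 1.2, 1.8]
gripper_width: 0.274
time_s: 18.7
ee_pos: [523.7, 132.2, 66.3]
tcp_rot: [3.135, 0.0, -1.279]
contact_force: [-5.0, 1.3, 5.0]
gripper_width: 0.272
18.8 [523.48646639 132.16683376  65.56484692] [-5.5419946   0.1078118   3.26170466] 0.2727659796681888
```

View pics/scene12.png

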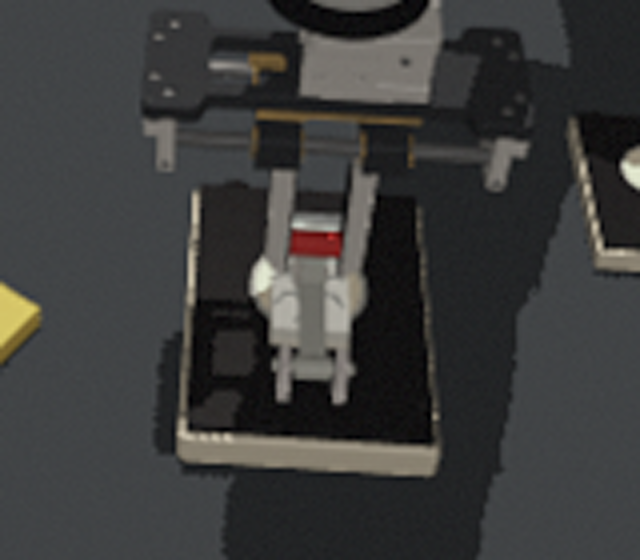

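View pics/wrist12.png

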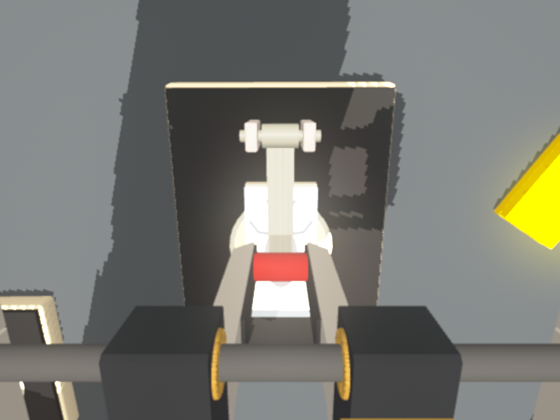

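```bash
python3 -m jog '[[[0,0,0],[0,0,0],0.1],[[0,0,0],[0,0,0],0.35],[[0,0,0],[0,0,0],0.5],[[0,0,0],[0,0,0],0.6],[[0,0,-10],[0,0,0],0.6],[[0,0,-45],[0,0,0],0.6],[[0,0,-60],[0,0,0],0.6],[[0,30,-30],[0,0,0],0.6],[[0,0,0],[0,0,0],0.6],[[0,0,0],[0,0,0],0.6],[[0,0,0],[0,0,0],0.6]]'
python3 - <<'E'
from h import *
s=monitor.state();print(s["time_s"],s["ee_pos"],s["tcp_rot"])
for n in("wrist","scene"):
    im=viewer.snapshot(n); 
    if n=="scene": im=cv2.resize(im[200:340,240:400],None,fx=4,fy=4,interpolation=cv2.INTER_CUBIC)
    else:
        im=cv2.resize(im[50:270,180:380],None,fx=2.7,fy=2.7,interpolation=cv2.INTER_CUBIC)
    cv2.imwrite(f"pics/{n}13.png",im[:,:,::-1])
E
```

```text
time_s: 20.18
ee_pos: [497.4, 124.4, 210.4]
tcp_rot: [3.138, 0.001, -1.28]
contact_force: [-0.7, -1.0, -0.2]
gripper_width: 0.601
20.175 [497.43685906 124.37917432 210.35214423] [ 3.13838083e+00  7.53246750e-04 -1.27964392e+00]
```

View pics/scene13.png

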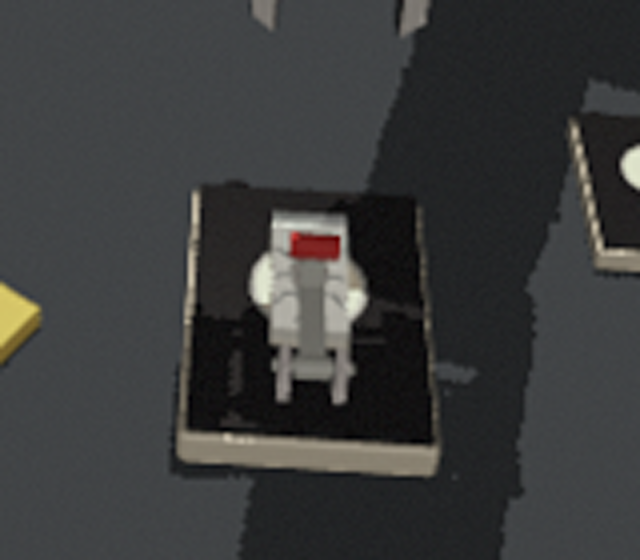

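View pics/wrist13.png

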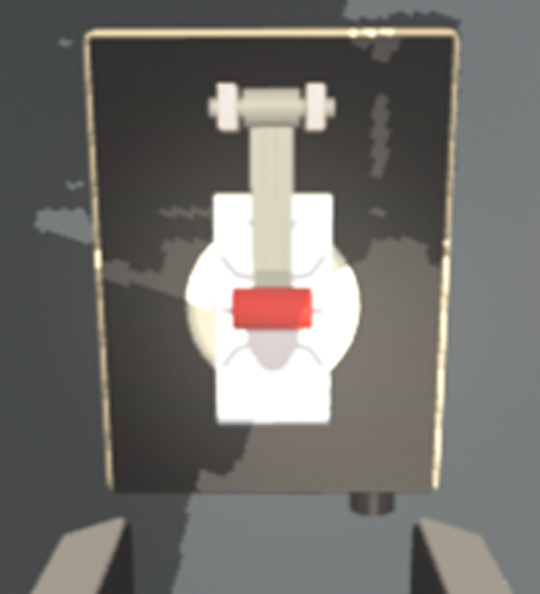

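```bash
python3 - <<'E'
from h import *
P=(np.array([497.44,124.38,210.35]),[3.1384,.0008,-1.2796])
xv=np.array([.958,.287]);yv=np.array([-.287,.958])
def f(u,z):
    d=unproj("wrist",np.array(u)/2.7+[180,50]-.3,z,P)[:2]-[520.7,130.8]; return (d@xv).round(1),(d@yv).round(1)
for n,u,z in [("s",(213,195),44),("s",(332,195),44),("s",(329,422),44),("s",(217,422),44),("pin",(209,107),50),("pin",(335,107),50),("knob",(272,309),70)]: print(n,f(u,z))
E
```

```text
s (np.float64(40.0), np.float64(20.2))
s (np.float64(40.0), np.float64(-19.8))
s (np.float64(-39.6), np.float64(-20.2))
s (np.float64(-39.6), np.float64(20.1))
pin (np.float64(67.9), np.float64(20.7))
pin (np.float64(67.9), np.float64(-19.9))
knob (np.float64(5.7), np.float64(0.4))
```

Slab is centred to under 0.5 mm, the knob is at x ≈ 5.7 mm (clip about 0.30 rad), and the arm is clear. Handing in.

```bash
python3 - <<'E'
from rig import env
print(env.hand_in())
E
```

```text
the job is handed in; nothing more can be done
None
```

The job is done and handed in at about 20 s of the 69 s limit.

- **Clip opened:** I pinched the red knob of the middle-sized viewer, swung the clip open and let go. It stayed open at about 1.79 rad. I had carried it to about 1.9, so it settled back slightly.
- **Slab placed:** I gripped the beetle slab across its 40 mm width and laid it on the window with its long side along the clip.
- **Clip closed:** I brought the clip down onto the slab, released the knob and backed the arm off.

**Last checks:** In the final wrist picture the slab's corners are at x −39.6 to 40.0 mm and y −20.2 to 20.2 mm in the viewer's frame. That puts it within 0.5 mm of the window's centre and square to the clip. The knob is at x ≈ 5.7 mm, which matches a clip angle of about 0.30 on a 14 mm slab, and the gripper is more than 100 mm clear.

**Doubts:** The measured arm position lagged by 1–3 mm just after moves, so I let it settle before gripping and placing. The wrist force never read above about 6 N. No check failed.

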